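Seat a jar liner in a coarse/fine bench press

ROBOT

A 7-joint arm with a two-finger parallel gripper is mounted at the origin on a cart in front of the work surface, level with it; the furniture and walls round the work are solid. World frame = base frame: x ahead of the robot, y to its left, z up, the work surface at z = 0. Lengths are in m, angles in rad, forces in N, time in s.
With the tool pointing down it reaches from about 0.4 to 0.85 m from the base axis. Payload 4.5 kg.
Tool frame: the origin (TCP) lies on the centre line of the jaws, within the pads' length; the fingertips stand 14 mm ahead of it and the grasp point (between the pads) lies 5 mm behind it; y points along the fingers, x is the direction in which the jaws open and shut, and the axes are right-handed (so a half turn about y gives the same grasp; the last joint's range is limited). The gripper opens to 88 mm and grips with 3 to 60 N. Pads are 18 mm wide; open, the fingers measure 123 mm over their backs; the gripper's body (75 mm by 187 mm) begins 45 mm behind the grasp point.
Start: joints at [0.034, 0.689, -0.195, 1.565, 0.157, 0.902, -0.215], TCP at [0.625, 0, 0.253] pointing down, gripper open.
Joint ranges: [-3.01, 3.01], [-0.46, 2.08], [-1.47, 1.51], [0.13, 2.56], [-1, 4.14], [0.04, 2.09], [-2.66, 2.66]. Speed limits (rad/s): [2.57, 2.57, 3.14, 3.14, 3.14, 3.14, 3.14].

INTERFACE

Orientations are given as a unit quaternion [x, y, z, w].
In Python, from station import robot gives the robot as it stands.
- The arm moves only by the tool send_rows, never from a script. Its argument "motion" is a list that holds one entry, the list of rows, each a list of 5 numbers: the closure, from 0 (fully open) to 1 (shut), then the shift along the tool's x, y, z in mm, then the turn about the tool's y in degrees. A call has 1 to 12 rows; each row is the pose to reach, as a shift and turn from the pose measured when the call began, along the tool's axes at that moment; what a row does not reach only later rows make up. A row lasts 1/8 s, in which the tool goes at most 62.5 mm and 10.7 degrees, less where a joint would pass 70% of its speed; a pose out of reach is approached as far as the arm can. A call with a gripper value outside its range is refused whole. The fingers move at their own pace and stop on an object; "grip_force" is the grip in N (left out, the last holds). Time passes only in rows, so rows that repeat a pose let the fingers close. It gives the time, the measured TCP pose, the force and the opening at its end, in the units of the state.
- robot.observe(): the state, without advancing time (a new reading comes with each control period).
- robot.get_image(name): name is "scene" or "side" or "wrist"; returns (picture, depth): 420x560x3 uint8, red, green, blue; 420x560 float32, m along the optical axis (not along the pixel's ray), 0 where there is no reading.
- robot.camera_model(name): a dict with "camera_matrix" (3x3 intrinsics, pixels), "rvec" (rotation vector, rad) and "tvec" (3), from world to camera coordinates, as OpenCV has them; the wrist camera has in their place "hand_eye" (4x4, takes a point from camera to tool coordinates, whose origin is the TCP and whose axes are the tool frame's). Camera axes: x right, y down, z forward; pixel columns grow to the right and rows downward; lengths in m; the calibration is good to about 2 mm. The wrist camera is an equidistant fisheye: a pixel r from the principal point sees the ray r / f radians off the axis. A picture is of the moment at which its call begins: read the wrist's pose just before it. camera_model takes no time and is no camera call.
- robot.sign_off(): hands the job in, once; it reports no verdict.
The state is a dict: "clock": time; "qpos": joint angles; "dq": joint speeds; "joint_torque": joint torques, N m; "tool_pos": TCP position; "tool_rot": TCP orientation; "wrist_force": force on the tool from outside, world axes, zero at the start; "wrist_torque": the same for the moment, N m; "gripper_width": finger opening in m.
Only numpy, scipy, OpenCV 4.12 (cv2) and the standard library are available. Lean on these libraries where they do the work, as an engineer would, in place of code of your own. Each camera call takes 0.05 s, during which the arm holds its last target.

TASK

The small jar in the bench press has a fresh pressure-seal liner under its lid. Run the press down with the large outer knob only until the pad just touches the lid (the gauge needle starts to lift), and do not drive that knob down any further once the pad is bearing; then load the lid with the small inner knob until the gauge stands at its 15 N mark at the top of the dial, never going past 20 N, and leave it clamped so for the liner to bond. Leave the things standing round the press where they are.

Things in the scene. Friction and masses are not known exactly. Their poses are not given: they have to be found in the camera images.
- coarse_grip (a point): large outer knob at the top of the press spindle: black ribbed cylinder, 52 mm diameter, 22 mm tall, vertical axis. Point: on the axis, half-way up (top 11 mm above). Overarm (40 mm boss), column and gauge are all at least 12 mm below its underside. Its x axis points from spindle to column. Both knobs sink with the head as the outer one is turned, 6 mm per rad
- coarse_knob (a joint): angle of the outer knob, rad, grows clockwise seen from above, range 0 to 5; each rad clockwise screws the whole head (both knobs, gauge and pad) down 6 mm. Stiff thread: 0.25 N m of friction, stays where it is left
- fine_grip (a point): small inner knob: knurled metal cylinder, 20 mm diameter, 24 mm tall, on the same axis just above the outer knob. Point: on the axis, half-way up (its top is 12 mm above; the outer knob's top face is 14 mm below). It rides down with the outer knob but does not sink when it is turned itself
- fine_knob (a joint): angle of the inner knob, rad, grows clockwise seen from above, range 0 to 5, starts below 1; each rad clockwise lowers only the gauge and pad, 1.2 mm (6 mm of travel in all). 0.06 N m of friction, stays where it is left
- gauge (a joint): needle of the 62 mm push gauge (dial tilted up toward the robot): 0 rad = no load (lower left), grows clockwise 0.157 rad per N as the sprung pad is pushed up; the 15 N mark (2.356 rad) is at the top of the dial, 20 N is 3.142. Spring 8 N/mm: with the pad bearing, load rises about 45 N per rad of the outer knob, 9 N per rad of the inner one
- jar: small amber jar with cream lid, 54 mm diameter, 32 mm tall, standing loose under the pad (36 mm) in the dished anvil of the press; origin at the centre of its underside. The anvil's height differs from run to run: at the start the pad stands 6 to 20 mm above the lid, by an amount that must be found by touch
- next_jar_mid (a point): bystander: a second jar of the same kind waiting beside the press, 54 x 54 x 32 mm, point at its centre
- flask_mid (a point): bystander: small aluminium flask, 41 mm diameter, 106 mm tall, point at its centre
- attar_mid (a point): bystander: tiny bottle with black cap, 33 mm diameter, 34 mm tall, point at its centre
Not all that is in view belongs to the job. Leave any blue or yellow look-alike of the jar alone.

How it is judged:
By the outcome, as a careful person would: the job done as asked, in the order asked, and still so for the second after the job is handed in, with the robot touching nothing.
It also fails if it takes over 72 s, if anything falls off the work surface, if the arm or the gripper's body presses on something with over 40 N, if the wrist force passes 120 N, or if a joint passes its speed limit or range.

## Working session

There is one attempt and no reset: what is moved stays moved. The work goes in short steps, Python scripts to look and compute and a tool call to move; the robot and the scene stay as the last step left them, time stands still between calls to the robot, and variables do not carry over. Pictures are saved under pics/ and viewed, and the job is handed in when it is done.

Besides the shell and the picture viewer there is one more tool, called after "Request:" as name(argument=value, ...) on one line, values as JSON. send_rows: Moves the arm, as the interface text tells. Its arguments: {"type":"object","properties":{"motion":{"type":"array","items":{"type":"array","items":{"type":"array","items":{"type":"number"}}}},"grip_force":{"type":"number"}},"required":["motion"]}

```bash
ls; mkdir -p pics; python3 - <<'E'
from station import robot
import cv2,numpy as np
s=robot.observe()
for k,v in s.items(): print(k,np.round(v,4))
for n in ["scene","side","wrist"]:
    p,d=robot.get_image(n); cv2.imwrite(f"pics/{n}0.png",p[:,:,::-1]); np.save(f"pics/{n}0.npy",d)
    print(n,robot.camera_model(n))
E
```

```text
pics
clock 0.0
qpos [ 0.0338  0.69   -0.1945  1.5663  0.1573  0.9025 -0.2151]
dq [ 0.001  -0.0002 -0.0013 -0.0012 -0.0016 -0.002  -0.0002]
joint_torque [ 3.00000e-04 -5.27572e+01 -1.26690e+00 -1.53434e+01 -5.26000e-02
  6.60000e-03  2.00000e-04]
tool_pos [ 0.6244 -0.      0.2519]
tool_rot [ 7.072e-01 -6.000e-04 -7.000e-04 -7.071e-01]
wrist_force [-0.5708 -0.0588 -0.0725]
wrist_torque [-0.0147 -0.0253 -0.0211]
gripper_width 0.0886
scene {'camera_matrix': array([[496.67872934,   0.        , 277.91436413],
       [  0.        , 496.67872934, 208.98738327],
       [  0.        ,   0.        ,   1.        ]]), 'rvec': array([ 1.9264744 , -0.61735752,  0.36197369]), 'tvec': array([-0.37503549,  0.27124866,  0.95475066])}
side {'camera_matrix': array([[504.93682025,   0.        , 270.37538698],
       [  0.        , 504.93682025, 209.03081425],
       [  0.        ,   0.        ,   1.        ]]), 'rvec': array([ 2.02871163, -0.5761568 ,  0.35612042]), 'tvec': array([-0.38653019,  0.29123566,  0.85914201])}
wrist {'camera_matrix': array([[325.1922621 ,   0.        , 278.63409035],
       [  0.        , 325.1922621 , 209.16442462],
       [  0.        ,   0.        ,   1.        ]]), 'hand_eye': array([[ 9.99999951e-01, -7.56413803e-05,  3.04387603e-04,
         4.71355732e-04],
       [-3.12975029e-04, -3.04070057e-01,  9.52649622e-01,
        -1.31824610e-01],
       [ 2.04954234e-05, -9.52649670e-01, -3.04070066e-01,
         8.03656261e-02],
       [ 0.00000000e+00,  0.00000000e+00,  0.00000000e+00,
         1.00000000e+00]])}
```

View pics/scene0.png

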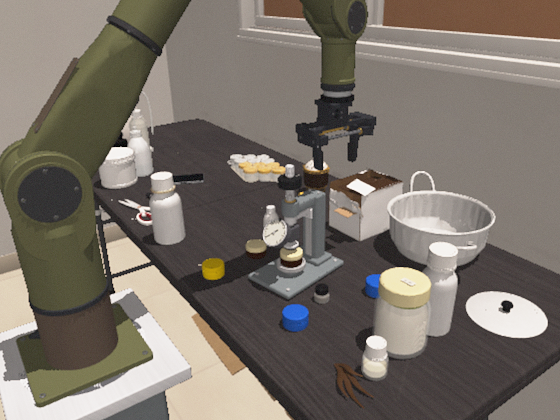

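View pics/side0.png

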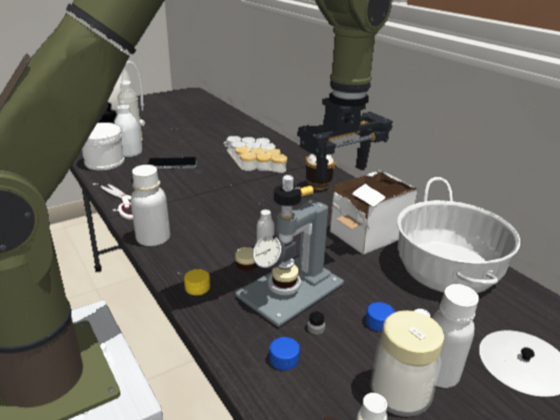

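View pics/wrist0.png

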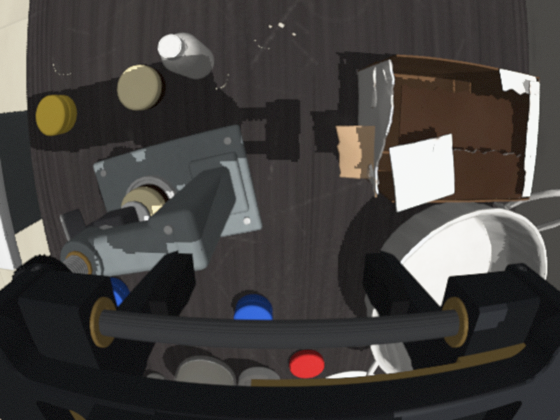

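```bash
cat > h.py <<'E'
import numpy as np,cv2
from scipy.spatial.transform import Rotation as R
from station import robot
def unproj(n,uv,d):
    m=robot.camera_model(n);K=m["camera_matrix"];Rm,_=cv2.Rodrigues(m["rvec"])
    u,v=uv; c=np.linalg.inv(K)@np.array([u,v,1.])*d
    return Rm.T@(c-m["tvec"].ravel())
def proj(n,X):
    m=robot.camera_model(n)
    return cv2.projectPoints(np.atleast_2d(np.float64(X)),m["rvec"],m["tvec"],m["camera_matrix"],None)[0].reshape(-1,2)
def crop(p,c,w,h,s,name):
    x0=int(c[0]-w/2);y0=int(c[1]-h/2)
    q=cv2.resize(p[y0:y0+h,x0:x0+w],None,fx=s,fy=s,interpolation=cv2.INTER_CUBIC)
    for i in range(0,w,20): cv2.putText(q,str(x0+i),(i*s,10),0,.35,(0,0,255),1)
    for i in range(0,h,20): cv2.putText(q,str(y0+i),(0,i*s+4),0,.35,(0,0,255),1)
    cv2.imwrite(name,q)
E
python3 - <<'E'
from h import *
crop(cv2.imread("pics/scene0.png"),(298,235),120,150,4,"pics/sc.png")
crop(cv2.imread("pics/side0.png"),(290,245),120,150,4,"pics/sd.png")
E
```

```text
(no output)
```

View pics/sc.png

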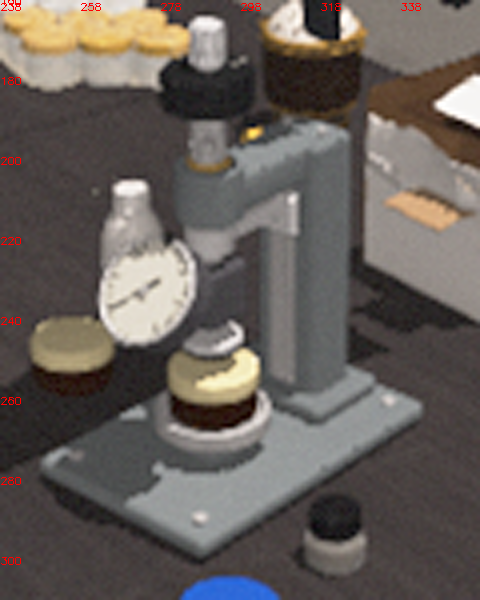

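View pics/sd.png

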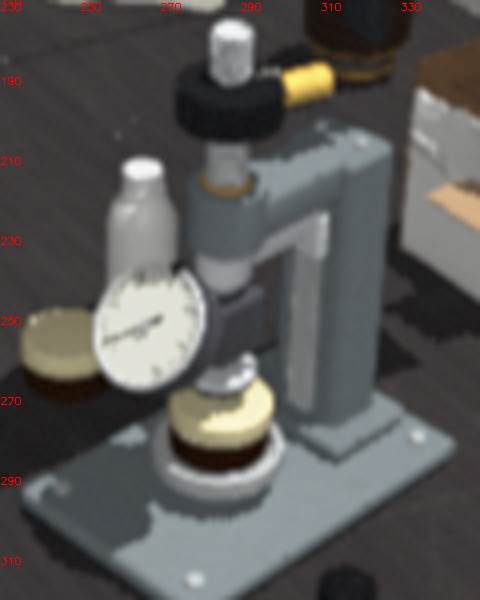

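```bash
python3 - <<'E'
from h import *
D={n:np.load(f"pics/{n}0.npy") for n in("scene","side")}
def q(n,u,v):
    d=D[n][v,u]; print(n,(u,v),round(float(d),3),np.round(unproj(n,(u,v),d),3))
for u,v in [(289,166),(289,172),(290,185),(284,182),(300,173),(299,190),(308,205),(319,173),(289,252),(298,258),(272,233),(291,225)]: q("scene",u,v)
for u,v in [(287,178),(287,183),(287,197),(280,195),(304,191),(300,193),(290,225),(268,252),(285,275),(293,273),(322,205)]: q("side",u,v)
E
```

```text
scene (289, 166) 1.051 [ 0.47  -0.033  0.279]
scene (289, 172) 1.055 [ 0.468 -0.035  0.266]
scene (290, 185) 1.049 [ 0.46  -0.05   0.243]
scene (284, 182) 1.05 [ 0.452 -0.04   0.249]
scene (300, 173) 1.791 [0.901 0.504 0.002]
scene (299, 190) 1.649 [0.805 0.381 0.001]
scene (308, 205) 1.12 [ 0.52  -0.034  0.174]
scene (319, 173) 1.569 [0.826 0.304 0.079]
scene (289, 252) 1.138 [ 0.466 -0.033  0.07 ]
scene (298, 258) 1.129 [ 0.475 -0.055  0.062]
scene (272, 233) 1.09 [ 0.423 -0.031  0.133]
scene (291, 225) 1.109 [ 0.471 -0.035  0.139]
side (287, 178) 0.924 [ 0.471 -0.027  0.277]
side (287, 183) 0.924 [ 0.469 -0.031  0.269]
side (287, 197) 0.921 [ 0.461 -0.043  0.248]
side (280, 195) 0.921 [ 0.451 -0.035  0.251]
side (304, 191) 1.438 [0.767 0.312 0.018]
side (300, 193) 0.934 [ 0.489 -0.044  0.249]
side (290, 225) 0.956 [ 0.47  -0.044  0.185]
side (268, 252) 0.964 [ 0.425 -0.038  0.136]
side (285, 275) 1.013 [ 0.464 -0.042  0.068]
side (293, 273) 1.018 [ 0.481 -0.045  0.069]
side (322, 205) 1.02 [ 0.566 -0.017  0.188]
```

```bash
python3 - <<'E'
from h import *
from scipy.optimize import least_squares
for n in("scene","side"):
    d=np.load(f"pics/{n}0.npy"); m=robot.camera_model(n)
    v,u=np.nonzero(d>0); K=m["camera_matrix"];Rm,_=cv2.Rodrigues(m["rvec"])
    c=np.stack([u,v,np.ones_like(u)]).astype(float); c=np.linalg.inv(K)@c*d[v,u]
    P=(Rm.T@(c-m["tvec"].reshape(3,1))).T
    near=np.hypot(P[:,0]-.475,P[:,1]+.03)<.04
    Q=P[near&(P[:,2]>.225)&(P[:,2]<.31)]
    h,e=np.histogram(Q[:,2],bins=np.arange(.225,.31,.004)); print(n,list(zip(np.round(e,3),h)))
    for lo,hi,r in [(.235,.255,.026),(.266,.284,.010)]:
        S=Q[(Q[:,2]>lo)&(Q[:,2]<hi)]
        f=least_squares(lambda x:np.hypot(S[:,0]-x[0],S[:,1]-x[1])-r,[.475,-.03],loss="soft_l1",f_scale=.002)
        print(n,lo,len(S),f.x,np.abs(f.fun).mean())
    C=P[(P[:,2]>.185)&(P[:,2]<.21)&(P[:,0]>.46)&(P[:,0]<.62)&(np.abs(P[:,1]+.03)<.06)]
    print("top arm",C.mean(0),C[:,0].min(),C[:,0].max(), np.median(C[C[:,0]>.54],0),np.median(C[C[:,0]<.5],0))
E
```

```text
scene [(np.float64(0.225), np.int64(0)), (np.float64(0.229), np.int64(10)), (np.float64(0.233), np.int64(42)), (np.float64(0.237), np.int64(39)), (np.float64(0.241), np.int64(44)), (np.float64(0.245), np.int64(44)), (np.float64(0.249), np.int64(117)), (np.float64(0.253), np.int64(47)), (np.float64(0.257), np.int64(13)), (np.float64(0.261), np.int64(20)), (np.float64(0.265), np.int64(15)), (np.float64(0.269), np.int64(17)), (np.float64(0.273), np.int64(14)), (np.float64(0.277), np.int64(25)), (np.float64(0.281), np.int64(0)), (np.float64(0.285), np.int64(0)), (np.float64(0.289), np.int64(0)), (np.float64(0.293), np.int64(0)), (np.float64(0.297), np.int64(0)), (np.float64(0.301), np.int64(0)), (np.float64(0.305), np.int64(0))]
scene 0.235 308 [ 0.47476507 -0.02547299] 0.0039267650886398225
scene 0.266 68 [ 0.47455587 -0.02621596] 0.0020123422858117
top arm [ 0.51001698 -0.02734119  0.19295794] 0.46023710350742225 0.5727624709340631 [ 0.55265026 -0.02275598  0.19113302] [ 0.47086593 -0.03687412  0.19614642]
side [(np.float64(0.225), np.int64(1)), (np.float64(0.229), np.int64(40)), (np.f
[... 237 characters left out ...]
)), (np.float64(0.261), np.int64(21)), (np.float64(0.265), np.int64(19)), (np.float64(0.269), np.int64(20)), (np.float64(0.273), np.int64(38)), (np.float64(0.277), np.int64(10)), (np.float64(0.281), np.int64(0)), (np.float64(0.285), np.int64(0)), (np.float64(0.289), np.int64(0)), (np.float64(0.293), np.int64(0)), (np.float64(0.297), np.int64(0)), (np.float64(0.301), np.int64(0)), (np.float64(0.305), np.int64(0))]
side 0.235 405 [ 0.4752684  -0.02328345] 0.004506409137145022
side 0.266 82 [ 0.47485081 -0.02406064] 0.0020584229911351547
top arm [ 0.51108392 -0.0235705   0.19170171] 0.4600691543965198 0.5727343085234418 [ 0.55327926 -0.01579858  0.18919585] [ 0.47124093 -0.03475429  0.194944  ]
```

Request:
send_rows(motion=[[[0, 0, -60, 0, -10], [0, -50, -75, -8, -20], [0, -100, -75, -16, -30], [0, -150, -75, -24.5, -40], [0, -150, -75, -24.5, -50], [0, -150, -75, -24.5, -60], [0, -150, -75, -24.5, -70], [0, -150, -75, -24.5, -80], [0, -150, -75, -24.5, -90], [0, -150, -75, -24.5, -100], [0, -150, -75, -24.5, -110], [0, -150, -75, -24.5, -120]]])

```text
clock: 1.65
tool_pos: [0.4744, -0.0247, 0.3271]
tool_rot: [-0.351, -0.613, 0.614, 0.352]
wrist_force: [-0.2, 0.8, -1.1]
gripper_width: 0.088
```

```bash
cat >> h.py <<'E'
def st(show=True):
    s=robot.observe(); r=R.from_quat(s["tool_rot"])
    M=r.as_matrix()
    print("t",round(s["clock"],2),"pos",np.round(np.array(s["tool_pos"])*1000,1),"yaw",round(np.degrees(np.arctan2(M[1,0],M[0,0])),1),"tilt",np.round(M[:,1],4),"q7",round(s["qpos"][6],3),"F",np.round(s["wrist_force"],1),"T",np.round(s["wrist_torque"],2),"w",round(s["gripper_width"]*1000,1))
    return s,M
def goto(p):
    s,M=st(); print("shift mm in tool axes",np.round(M.T@(np.array(p)-np.array(s["tool_pos"]))*1000,1))
E
python3 - <<'E'
from h import *
goto([.4748,-.0245,.247])
p,d=robot.get_image("wrist"); cv2.imwrite("pics/w1.png",p[:,:,::-1]);np.save("pics/w1.npy",d)
p,d=robot.get_image("scene"); cv2.imwrite("pics/s1.png",p[:,:,::-1])
E
```

```text
t 1.65 pos [474.4 -24.7 327.1] yaw 120.3 tilt [-1.9e-03 -3.0e-04 -1.0e+00] q7 1.572 F [-0.2  0.8 -1.1] T [ 0.11 -0.08 -0.  ] w 88.0
shift mm in tool axes [-0.1 80.1 -0.6]
```

View pics/w1.png

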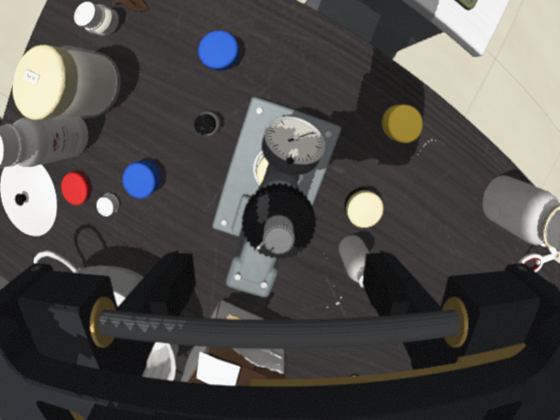

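View pics/s1.png

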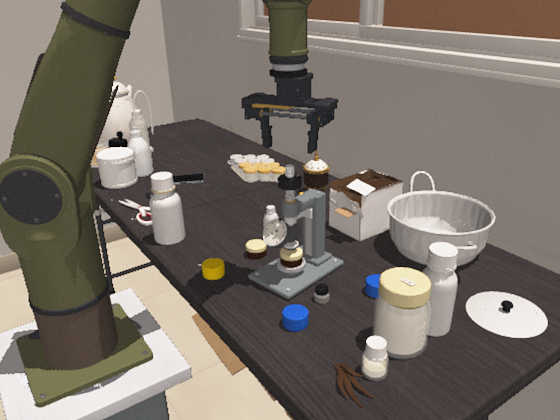

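```bash
cat >> h.py <<'E'
def wcloud(d,s):
    m=robot.camera_model("wrist");K=m["camera_matrix"]
    v,u=np.nonzero(d>0); x=(u-K[0,2])/K[0,0];y=(v-K[1,2])/K[1,1];th=np.hypot(x,y)+1e-9
    t=np.tan(th)/th; z=d[v,u]; c=np.stack([x*t*z,y*t*z,z,np.ones_like(z)])
    T=m["hand_eye"]@c
    return T[:3].T,u,v
E
python3 - <<'E'
from h import *
from scipy.optimize import least_squares
d=np.load("pics/w1.npy"); T,u,v=wcloud(d,None)
s,M=st(False); W=(M@T.T).T+np.array(s["tool_pos"])
n=np.hypot(W[:,0]-.475,W[:,1]+.0245)<.045
h,e=np.histogram(W[n,2],bins=np.arange(.22,.3,.003)); print([(round(a,3),int(b)) for a,b in zip(e,h)])
for lo,hi in [(.245,.258),(.27,.285)]:
    S=W[n&(W[:,2]>lo)&(W[:,2]<hi)]; c=cv2.minEnclosingCircle(S[:,:2].astype(np.float32)*1000); print(lo,len(S),c,S[:,2].max(),np.median(S[:,2]))
print("column", np.median(W[(W[:,2]>.18)&(W[:,2]<.2)&(W[:,0]>.54)&(W[:,0]<.6)],0))
E
```

```text
t 1.75 pos [474.5 -24.7 327. ] yaw 120.0 tilt [-2.1e-03  4.0e-04 -1.0e+00] q7 1.567 F [-0.  -0.1  0.6] T [ 0.15 -0.   -0.  ] w 88.0
[(np.float64(0.22), 0), (np.float64(0.223), 0), (np.float64(0.226), 0), (np.float64(0.229), 9), (np.float64(0.232), 50), (np.float64(0.235), 62), (np.float64(0.238), 64), (np.float64(0.241), 78), (np.float64(0.244), 80), (np.float64(0.247), 254), (np.float64(0.25), 2742), (np.float64(0.253), 30), (np.float64(0.256), 36), (np.float64(0.259), 43), (np.float64(0.262), 47), (np.float64(0.265), 42), (np.float64(0.268), 46), (np.float64(0.271), 55), (np.float64(0.274), 267), (np.float64(0.277), 397), (np.float64(0.28), 0), (np.float64(0.283), 0), (np.float64(0.286), 0), (np.float64(0.289), 0), (np.float64(0.292), 0), (np.float64(0.295), 0)]
0.245 3113 ((474.2460632324219, -24.1357421875), 26.048187255859375) 0.25771137804935934 0.25128507994247473
0.27 733 ((474.14129638671875, -24.241071701049805), 9.582483291625977) 0.27906276489616805 0.27708249187663947
column [ 0.55442624 -0.01151404  0.18980903]
```

Request:
send_rows(motion=[[[0, 0, 45, 0, 0], [0, 0, 75, 0, 0], [0, 0, 81, 0, 0], [0, 0, 81, 0, 0], [0.6, 0, 81, 0, 0], [0.6, 0, 81, 0, 0], [0.6, 0, 81, 0, 0], [0.6, 0, 81, 0, 0]]], grip_force=30)

```text
clock: 2.75
tool_pos: [0.4745, -0.0249, 0.2463]
tool_rot: [-0.353, -0.612, 0.613, 0.354]
wrist_force: [-0.3, 0.2, 1.2]
gripper_width: 0.0513
```

```bash
python3 - <<'E'
from h import *
st()
p,d=robot.get_image("wrist"); cv2.imwrite("pics/w2.png",p[:,:,::-1])
crop(p[:,:,::-1],(290,150),200,150,4,"pics/w2c.png")
p,d=robot.get_image("side"); crop(p[:,:,::-1],(285,235),130,150,4,"pics/sd2.png")
p,d=robot.get_image("scene"); crop(p[:,:,::-1],(295,230),130,150,4,"pics/sc2.png")
E
```

```text
t 2.75 pos [474.5 -24.9 246.3] yaw 120.0 tilt [-1.5e-03  1.0e-04 -1.0e+00] q7 1.441 F [-0.3  0.2  1.2] T [ 0.16 -0.03 -0.01] w 51.3
```

View pics/w2c.png

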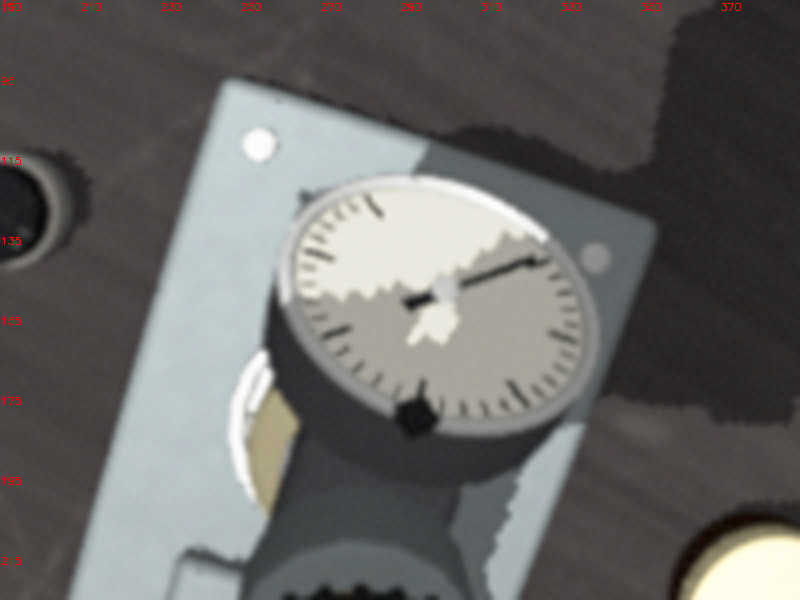

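View pics/sd2.png

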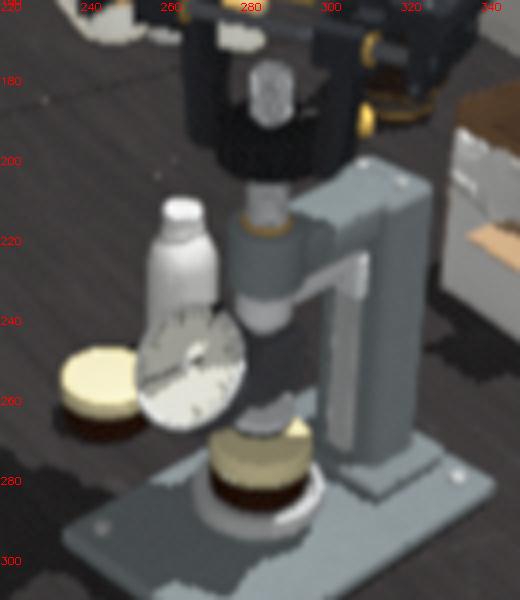

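View pics/sc2.png

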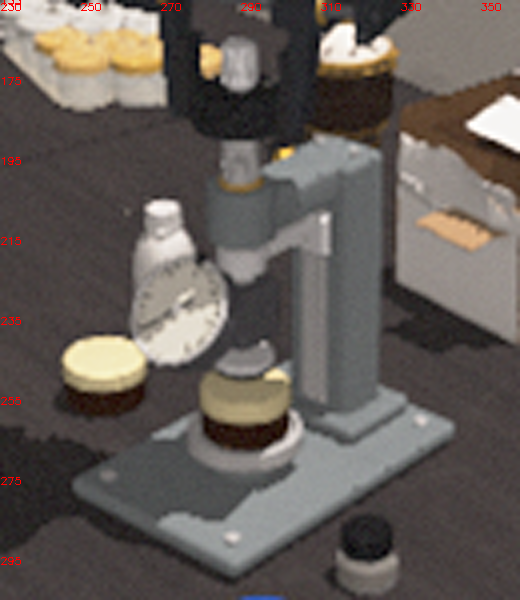

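```bash
python3 - <<'E'
from h import *
ax=np.array([.4744,-.0242])
for n in("scene","side"):
    d=np.load(f"pics/{n}0.npy"); m=robot.camera_model(n)
    v,u=np.nonzero(d>0); K=m["camera_matrix"];Rm,_=cv2.Rodrigues(m["rvec"])
    c=np.stack([u,v,np.ones_like(u)]).astype(float); c=np.linalg.inv(K)@c*d[v,u]
    P=(Rm.T@(c-m["tvec"].reshape(3,1))).T
    r=np.hypot(P[:,0]-ax[0],P[:,1]-ax[1])
    k=(r<.035)&(P[:,2]>.05)&(P[:,2]<.12)
    # profile along column through axis
    uc=int(round(proj(n,[ax[0],ax[1],.08])[0,0]))
    for vv in range(225,300):
        for uu in (uc,):
            i=np.nonzero((u==uu)&(v==vv))[0]
            if len(i) and .03<P[i[0],2]<.14 and r[i[0]]<.06: print(n,uu,vv,np.round(P[i[0]]*1000,1),round(r[i[0]]*1000,1))
E
```

```text
scene 290 225 [470.7 -32.3 138.1] 8.9
scene 290 226 [469.2 -34.3 136.9] 11.4
scene 290 227 [465.5 -39.4 137.5] 17.6
scene 290 228 [462.8 -43.2 137.5] 22.3
scene 290 229 [459.5 -47.6 137.8] 27.8
scene 290 230 [455.  -53.9 139.3] 35.5
scene 290 231 [452.5 -57.4 139.1] 39.8
scene 290 232 [451.8 -58.2 137.2] 40.8
scene 290 233 [450.7 -59.8 135.7] 42.8
scene 290 234 [460.9 -45.4 124. ] 25.2
scene 290 235 [460.3 -46.2 122. ] 26.1
scene 290 236 [462.8 -42.6 117.2] 21.8
scene 290 237 [460.5 -45.8 116.7] 25.6
scene 290 238 [459.7 -46.9 115. ] 27.1
scene 290 239 [460.9 -45.2 111.3] 25.0
scene 290 240 [459.4 -47.2 110.1] 27.4
scene 290 241 [458.5 -48.3 108.4] 28.9
scene 290 242 [472.  -29.4  93.1] 5.7
scene 290 243 [474.5 -25.8  88.1] 1.6
scene 290 244 [468.6 -34.1  91.2] 11.5
scene 290 245 [466.7 -36.7  90.3] 14.6
scene 290 246 [463.5 -41.1  90.8] 20.1
scene 290 247 [463.5 -41.   88.2] 20.1
scene 290 248 [463.  -41.6  86. ] 20.8
scene 290 249 [464.4 -39.6  82.1] 18.4
scene 290 250 [472.1 -28.8  71.9] 5.2
scene 290 251 [470.9 -30.4  70.4] 7.2
scene 290 252 [467.9 -34.6  70.8] 12.3
scene 290 253
[... 1923 characters left out ...]
41.7  68.4] 20.3
side 285 276 [461.1 -46.1  70. ] 25.6
side 285 277 [460.  -47.9  69.1] 27.7
side 285 278 [460.3 -47.6  66.3] 27.3
side 285 279 [459.4 -49.   65.1] 29.0
side 285 281 [459.8 -48.7  59.7] 28.5
side 285 282 [461.9 -45.8  54.4] 24.9
side 285 283 [460.2 -48.4  54.4] 28.1
side 285 284 [460.6 -47.9  51.3] 27.4
side 285 285 [460.1 -48.7  49.5] 28.4
side 285 286 [459.1 -50.3  48.5] 30.2
side 285 287 [461.7 -46.8  42.5] 25.9
side 285 288 [461.  -47.9  41. ] 27.2
side 285 289 [461.9 -46.7  37.3] 25.8
side 285 290 [459.4 -50.5  38.3] 30.3
side 285 291 [456.2 -55.1  40.3] 35.8
side 285 292 [457.7 -53.1  35.7] 33.4
side 285 293 [457.8 -53.1  33.1] 33.3
side 285 294 [456.9 -54.5  31.9] 35.0
```

Request:
send_rows(motion=[[[0.6, 0, 0.5, 0, 5], [0.6, 0, 1.5, 0, 14], [0.6, 0, 2.4, 0, 23], [0.6, 0, 3.4, 0, 32], [0.6, 0, 4.3, 0, 41], [0.6, 0, 5.2, 0, 50], [0.6, 0, 6.2, 0, 59], [0.6, 0, 7.0, 0, 67], [0.6, 0, 7.5, 0, 72], [0.6, 0, 7.5, 0, 72]]])

```text
clock: 4.15
tool_pos: [0.4744, -0.0257, 0.2387]
tool_rot: [0.646, 0.287, -0.288, -0.646]
wrist_force: [0.2, -4.2, 0.0]
gripper_width: 0.0513
```

```bash
cat >> h.py <<'E'
def looks(tag):
    p,d=robot.get_image("side"); a=p[150:310,225:355,::-1]; np.save(f"pics/side{tag}.npy",d); cv2.imwrite(f"pics/side{tag}.png",p[:,:,::-1])
    p,d2=robot.get_image("scene"); b=p[135:295,230:360,::-1]; np.save(f"pics/scene{tag}.npy",d2); cv2.imwrite(f"pics/scene{tag}.png",p[:,:,::-1])
    q=np.hstack([a,b]); cv2.imwrite(f"pics/c{tag}.png",cv2.resize(q,None,fx=3,fy=3,interpolation=cv2.INTER_CUBIC))
def gap(tag):
    ax=np.array([.4744,-.0242])
    for n in("scene","side"):
        d=np.load(f"pics/{n}{tag}.npy")
        uc=int(round(proj(n,[ax[0],ax[1],.08])[0,0]))
        for uu in (uc-2,uc,uc+2):
            z=[];
            for vv in range(225,295):
                P=unproj(n,(uu,vv),d[vv,uu]); r=np.hypot(*(P[:2]-ax)); z.append((vv,round(P[2]*1000,1),round(r*1000,1)))
            print(n,uu,[(a,b,c) for a,b,c in z if 62<b<95 and c<32])
E
python3 - <<'E'
from h import *
st(); looks(3); gap(3)
p,d=robot.get_image("wrist"); cv2.imwrite("pics/w3.png",p[:,:,::-1])
E
```

```text
t 4.15 pos [474.4 -25.7 238.7] yaw 48.0 tilt [-0.0019 -0.0012 -1.    ] q7 0.465 F [ 0.2 -4.2  0. ] T [-0.56 -0.18 -0.31] w 51.3
scene 288 [(245, np.float64(82.6), np.float64(3.7)), (246, np.float64(83.3), np.float64(7.5)), (247, np.float64(82.6), np.float64(10.6)), (248, np.float64(84.6), np.float64(18.5)), (249, np.float64(84.1), np.float64(22.1)), (250, np.float64(80.5), np.float64(20.4)), (251, np.float64(77.1), np.float64(19.1)), (252, np.float64(74.4), np.float64(18.8)), (253, np.float64(70.4), np.float64(16.6)), (254, np.float64(69.9), np.float64(20.1)), (255, np.float64(72.2), np.float64(28.4)), (256, np.float64(70.0), np.float64(29.1)), (257, np.float64(66.5), np.float64(27.8)), (258, np.float64(64.8), np.float64(29.2))]
scene 290 [(245, np.float64(86.1), np.float64(7.0)), (246, np.float64(81.8), np.float64(4.1)), (247, np.float64(85.2), np.float64(14.8)), (248, np.float64(83.2), np.float64(15.8)), (249, np.float64(83.2), np.float64(20.4)), (250, np.float64(81.5), np.float64(21.9)), (251, np.float64(78.4), np.float64(21.1)), (252, np.float64(73.1), np.float64(16.4)), (253, np
[... 2163 characters left out ...]
float64(19.1)), (265, np.float64(81.1), np.float64(6.0)), (266, np.float64(77.5), np.float64(5.4)), (267, np.float64(79.7), np.float64(9.8)), (268, np.float64(82.0), np.float64(15.7)), (269, np.float64(79.2), np.float64(15.4)), (270, np.float64(79.4), np.float64(18.8)), (271, np.float64(76.7), np.float64(18.5)), (272, np.float64(73.7), np.float64(17.9)), (273, np.float64(69.2), np.float64(15.4)), (274, np.float64(67.2), np.float64(16.0)), (275, np.float64(67.9), np.float64(20.1)), (276, np.float64(66.3), np.float64(21.2)), (277, np.float64(68.6), np.float64(27.3)), (278, np.float64(65.4), np.float64(26.4)), (279, np.float64(63.7), np.float64(27.5)), (280, np.float64(62.6), np.float64(29.2))]
```

View pics/c3.png

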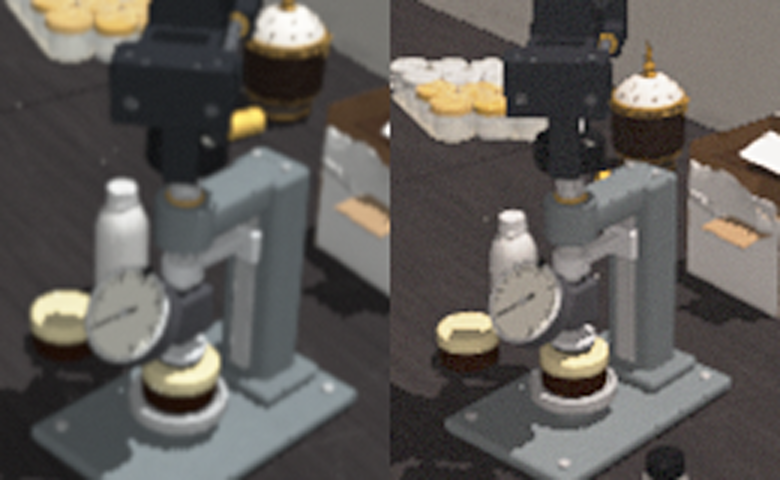

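View pics/w3.png

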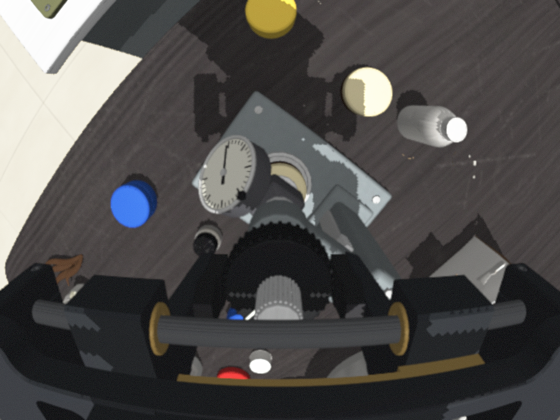

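Request:
send_rows(motion=[[[0, 0, 0, 0, 0], [0, 0.5, 0, 0.4, 0], [0, 0.9, 0, 0.8, -10], [0, 0.9, 0, 0.8, -20], [0, 0.9, 0, 0.8, -30], [0, 0.9, 0, 0.8, -40], [0, 0.9, 0, 0.8, -50], [0, 0.9, 0, 0.8, -60], [0, 0.9, 0, 0.8, -70], [0, 0.9, 0, 0.8, -80], [0, 0.9, 0, 0.8, -90], [0, 0.9, 0, 0.8, -100]]])

```text
clock: 5.8
tool_pos: [0.4744, -0.0238, 0.2388]
tool_rot: [-0.192, -0.68, 0.68, 0.193]
wrist_force: [-0.3, 0.2, 0.7]
gripper_width: 0.0883
```

Request:
send_rows(motion=[[[0, 0, 0, 0, 0], [0.6, 0, 0, 0, 0], [0.6, 0, 0, 0, 0], [0.6, 0, 0, 0, 0], [0.6, 0, 0, 0, 0]]])

```text
clock: 6.42
tool_pos: [0.4746, -0.0239, 0.2389]
tool_rot: [-0.192, -0.68, 0.681, 0.193]
wrist_force: [0.0, -0.0, -0.7]
gripper_width: 0.0513
```

```bash
python3 - <<'E'
from h import *
st()
p,d=robot.get_image("wrist"); cv2.imwrite("pics/w4.png",p[:,:,::-1])
E
```

```text
t 6.42 pos [474.6 -23.9 238.9] yaw 148.4 tilt [-1.3e-03 -2.0e-04 -1.0e+00] q7 1.814 F [ 0.  -0.  -0.7] T [0.23 0.09 0.07] w 51.3
```

View pics/w4.png

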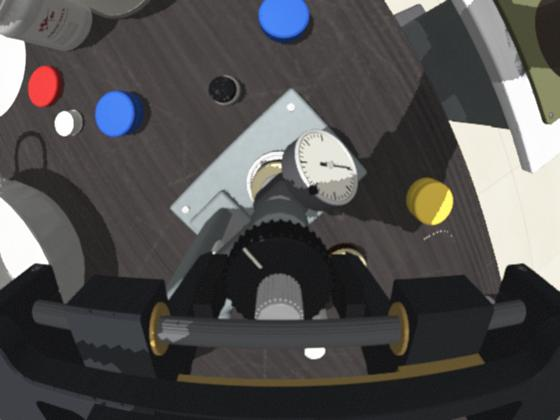

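```bash
cat >> h.py <<'E'
def rectify(tag,take=True,verbose=True):
    """wrist picture -> dial face 320x320 px, 0.25mm/px, up = 15N mark; needle angle"""
    s=robot.observe(); M=R.from_quat(s["tool_rot"]).as_matrix(); t=np.array(s["tool_pos"])
    p,d=robot.get_image("wrist"); cv2.imwrite(f"pics/w{tag}.png",p[:,:,::-1])
    T,u,v=wcloud(d,None); W=T@M.T+t
    g=p[v,u].astype(int); 
    col=np.array([.0799,.0127]); col=col/np.linalg.norm(col)      # spindle->column
    ax=np.array([.4744,-.0242]); e=(W[:,:2]-ax)@col; l=(W[:,:2]-ax)@np.array([-col[1],col[0]])
    k=(e>-.09)&(e<-.025)&(abs(l)<.035)&(W[:,2]>.085)&(W[:,2]<.17)&(g.min(1)>95)
    S=W[k]
    c=np.median(S,0)
    for _ in range(6):
        U=np.linalg.svd(S-S.mean(0),full_matrices=False)[2]; n=U[2]*np.sign(U[2,2]); m=abs((S-S.mean(0))@n)
        S=S[m<max(.0015,2*m.std())]
    xa=np.cross([0,0,1],n); xa/=np.linalg.norm(xa); ya=np.cross(n,xa)  # right (seen from front), up
    q=np.stack([(S-S.mean(0))@xa,(S-S.mean(0))@ya],1)
    (cx,cy),r=cv2.minEnclosingCircle((q*1000).astype(np.float32))
    lo=np.percentile(q*1000,0.5,axis=0);hi=np.percentile(q*1000,99.5,axis=0)
    C=S.mean(0)+xa*(lo+hi)[0]/2000+ya*(lo+hi)[1]/2000
    if verbose: print("dial C",np.round(C*1000,1),"n",np.round(n,3),"size",np.round(hi-lo,1),len(S))
    N=320; gx,gy=np.meshgrid((np.arange(N)-N/2)*.25e-3,-(np.arange(N)-N/2)*.25e-3)
    X=C+gx[...,None]*xa+gy[...,None]*ya
    mo=robot.camera_model("wrist");K=mo["camera_matrix"];H=np.linalg.inv(mo["hand_eye"])
    L=((X-t)@M)@H[:3,:3].T+H[:3,3]
    rr=np.hypot(L[...,0],L[...,1]); th=np.arctan2(rr,L[...,2])
    mu=(K[0,2]+K[0,0]*th*L[...,0]/rr).astype(np.float32); mv=(K[1,2]+K[1,1]*th*L[...,1]/rr).astype(np.float32)
    q=cv2.remap(p[:,:,::-1],mu,mv,cv2.INTER_CUBIC)
    cv2.imwrite(f"pics/dial{tag}.png",cv2.resize(q,None,fx=1.5,fy=1.5))
    return s,q
E
python3 - <<'E'
from h import *
rectify("4")
E
```

```text
dial C [424.8 -34.8 130.3] n [-0.754 -0.153  0.639] size [58.6 59.3] 3047
```

View pics/dial4.png

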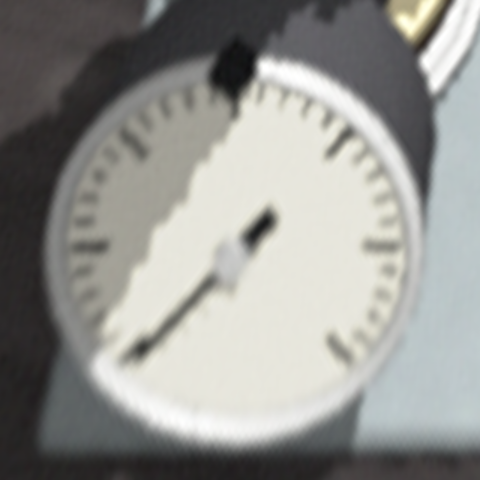

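Request:
send_rows(motion=[[[0.6, 0, 0.5, 0, 5], [0.6, 0, 1.4, 0, 13], [0.6, 0, 2.1, 0, 20], [0.6, 0, 2.1, 0, 20]]])

```text
clock: 7.02
tool_pos: [0.475, -0.0242, 0.2368]
tool_rot: [-0.308, -0.636, 0.637, 0.308]
wrist_force: [1.3, -0.8, -2.6]
gripper_width: 0.0514
```

```bash
cat >> h.py <<'E'
def needle(q):
    # angle cw from zero mark (lower-left, 225deg cw from up) ; PCA of dark pixels near hub
    g=cv2.cvtColor(q,cv2.COLOR_BGR2GRAY); N=320
    yy,xx=np.mgrid[:N,:N]; hub=np.array([154.,174.])
    g=np.where(g<110,110-g.astype(float),0)
    for it in range(3):
        m=np.hypot(xx-hub[0],yy-hub[1])<78
        ys,xs=np.nonzero(m&(g>0)); w=g[ys,xs]
        if w.sum()==0: return None
        c=np.array([(xs*w).sum(),(ys*w).sum()])/w.sum(); A=np.stack([xs-c[0],ys-c[1]],1)
        D=np.linalg.eigh((A*w[:,None]).T@A)[1][:,1]; pr=A@D
        if abs(pr.max())<abs(pr.min()): pass
        h=(c-hub)@np.array([-D[1],D[0]]); hub=hub+h*np.array([-D[1],D[0]])*.7
    far=(np.stack([xs,ys],1)-hub)@D
    if -far.min()>far.max(): D=-D
    a=np.degrees(np.arctan2(D[0],-D[1]))%360   # cw from up
    return round(a,1),round(((a-225+180)%360-180)*np.pi/180/.157,2)
def rd(tag):
    s,q=rectify(tag); print("needle deg cw from up, N:",needle(q)); st()
E
python3 - <<'E'
from h import *
print(needle(cv2.resize(cv2.imread("pics/dial4.png"),(320,320))))
rd("5"); looks(5); gap(5)
E
```

```text
(np.float64(223.4), np.float64(-0.18))
dial C [424.6 -34.2 128. ] n [-0.752 -0.155  0.64 ] size [59.3 59.4] 3400
needle deg cw from up, N: (np.float64(224.2), np.float64(-0.09))
t 7.08 pos [475.  -24.2 236.8] yaw 128.4 tilt [-9.e-04 -3.e-04 -1.e+00] q7 1.533 F [ 2.3 -1.7 -2. ] T [-0.07 -0.37 -0.29] w 51.1
scene 288 [(246, np.float64(80.7), np.float64(4.1)), (247, np.float64(81.6), np.float64(9.0)), (248, np.float64(81.2), np.float64(12.6)), (249, np.float64(80.3), np.float64(15.6)), (250, np.float64(78.1), np.float64(16.3)), (251, np.float64(77.0), np.float64(18.9)), (252, np.float64(73.1), np.float64(16.6)), (253, np.float64(71.2), np.float64(17.9)), (254, np.float64(71.1), np.float64(22.2)), (255, np.float64(70.6), np.float64(25.8)), (256, np.float64(69.7), np.float64(28.6)), (257, np.float64(67.4), np.float64(29.2)), (258, np.float64(65.2), np.float64(29.9))]
scene 290 [(246, np.float64(83.5), np.float64(7.1)), (247, np.float64(81.4), np.float64(8.0)), (248, np.float64(79.9), np.float64(9.9)), (249, np.float64(81.3), np.float64(17.1)), (250, np.float64(80.8), np.float64(20.8)), (2
[... 2211 characters left out ...]
9)), (279, np.float64(63.6), np.float64(27.0))]
side 287 [(265, np.float64(93.1), np.float64(20.6)), (266, np.float64(79.9), np.float64(7.2)), (267, np.float64(77.7), np.float64(7.6)), (268, np.float64(78.2), np.float64(11.0)), (269, np.float64(77.6), np.float64(13.3)), (270, np.float64(79.1), np.float64(18.4)), (271, np.float64(76.0), np.float64(17.7)), (272, np.float64(76.7), np.float64(21.8)), (273, np.float64(70.2), np.float64(16.6)), (274, np.float64(68.0), np.float64(17.1)), (275, np.float64(66.9), np.float64(18.8)), (276, np.float64(68.6), np.float64(24.2)), (277, np.float64(68.9), np.float64(27.7)), (278, np.float64(66.7), np.float64(28.1)), (279, np.float64(65.3), np.float64(29.5))]
```

View pics/c5.png

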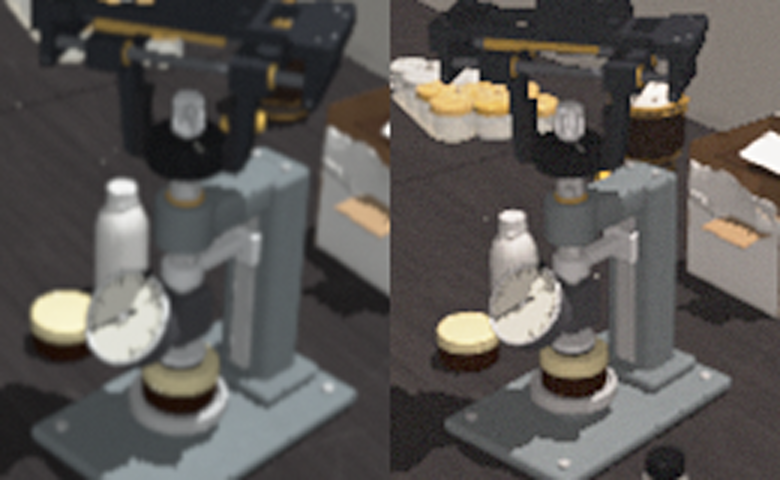

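View pics/dial5.png

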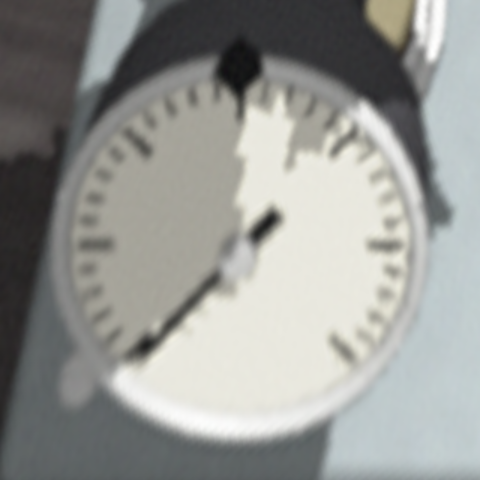

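Request:
send_rows(motion=[[[0.6, 0, 0.4, 0, 4], [0.6, 0, 0.4, 0, 4]]])

```text
clock: 7.42
tool_pos: [0.475, -0.0243, 0.2364]
tool_rot: [-0.329, -0.626, 0.626, 0.33]
wrist_force: [1.6, -1.3, -1.4]
gripper_width: 0.051
```

```bash
python3 - <<'E'
from h import *
rd("6")
E
```

```text
dial C [424.7 -34.5 127.7] n [-0.754 -0.155  0.639] size [59.  59.1] 3429
needle deg cw from up, N: (np.float64(223.6), np.float64(-0.16))
t 7.47 pos [475.  -24.3 236.4] yaw 124.5 tilt [-9.e-04 -1.e-04 -1.e+00] q7 1.479 F [ 1.2 -1.  -1.5] T [-0.09 -0.43 -0.21] w 51.1
```

Request:
send_rows(motion=[[[0.6, 0, 0.2, 0, 2], [0.6, 0, 0.2, 0, 2]]])

```text
clock: 7.72
tool_pos: [0.4751, -0.0244, 0.2362]
tool_rot: [-0.34, -0.62, 0.62, 0.34]
wrist_force: [1.6, -2.0, -1.7]
gripper_width: 0.0513
```

```bash
python3 - <<'E'
from h import *
rd("7")
E
```

```text
dial C [424.8 -34.8 127.4] n [-0.753 -0.155  0.64 ] size [58.9 59. ] 3442
needle deg cw from up, N: (np.float64(223.4), np.float64(-0.18))
t 7.78 pos [475.1 -24.4 236.2] yaw 122.5 tilt [-8.e-04 -1.e-04 -1.e+00] q7 1.451 F [ 0.8 -2.3 -0.7] T [-0.09 -0.37  0.02] w 51.5
```

Request:
send_rows(motion=[[[0.6, 0, 0.2, 0, 2], [0.6, 0, 0.2, 0, 2]]])

```text
clock: 8.02
tool_pos: [0.4751, -0.0244, 0.236]
tool_rot: [-0.351, -0.614, 0.614, 0.351]
wrist_force: [1.9, -1.3, -1.2]
gripper_width: 0.0511
```

```bash
python3 - <<'E'
from h import *
rd("8")
E
```

```text
dial C [424.7 -34.6 127.2] n [-0.752 -0.155  0.641] size [58.7 59. ] 3478
needle deg cw from up, N: (np.float64(224.5), np.float64(-0.05))
t 8.07 pos [475.1 -24.4 236. ] yaw 120.4 tilt [-8.e-04 -1.e-04 -1.e+00] q7 1.423 F [ 2.3 -1.4 -0.3] T [-0.11 -0.43 -0.06] w 51.2
```

Request:
send_rows(motion=[[[0.6, 0, 0.2, 0, 2], [0.6, 0, 0.2, 0, 2]]])

```text
clock: 8.32
tool_pos: [0.4751, -0.0245, 0.2358]
tool_rot: [-0.362, -0.607, 0.608, 0.362]
wrist_force: [2.0, -1.7, -1.2]
gripper_width: 0.0512
```

```bash
python3 - <<'E'
from h import *
rd("9"); looks(9)
E
```

```text
dial C [424.7 -34.5 127. ] n [-0.753 -0.155  0.64 ] size [58.4 58.9] 3488
needle deg cw from up, N: (np.float64(237.4), np.float64(1.38))
t 8.38 pos [475.1 -24.5 235.8] yaw 118.4 tilt [-8.e-04 -2.e-04 -1.e+00] q7 1.395 F [ 2.5 -2.8 -0.9] T [-0.18 -0.39 -0.05] w 51.0
```

View pics/c9.png

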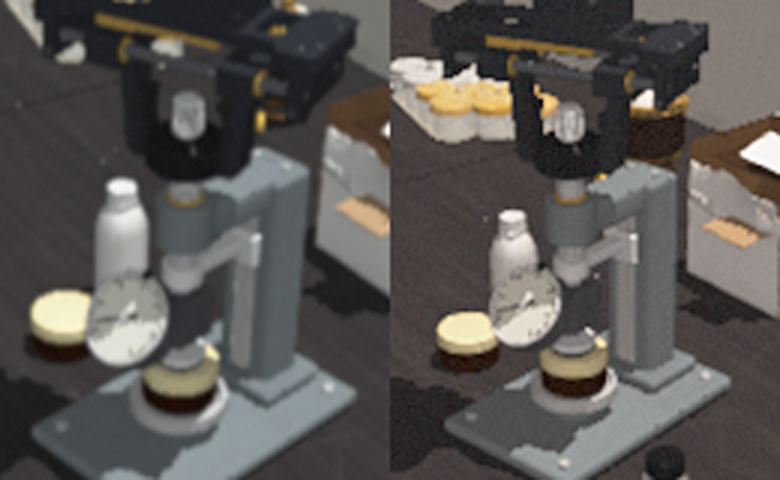

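Request:
send_rows(motion=[[[0, 0, 0, 0, 0], [0, 0, 0, 0, 0], [0, 0, 0, 0, 0]]])

```text
clock: 8.85
tool_pos: [0.4749, -0.0242, 0.2357]
tool_rot: [-0.361, -0.607, 0.608, 0.362]
wrist_force: [-0.3, -0.0, 1.1]
gripper_width: 0.0792
```

```bash
python3 - <<'E'
from h import *
rd("10"); goto([.4744,-.0242,.2596])
E
```

```text
dial C [424.8 -34.2 127.3] n [-0.753 -0.155  0.639] size [59.1 58.4] 3494
needle deg cw from up, N: (np.float64(237.7), np.float64(1.41))
t 8.9 pos [474.9 -24.3 235.7] yaw 118.4 tilt [-1.1e-03  1.0e-04 -1.0e+00] q7 1.395 F [ 0.4 -0.6  0.1] T [ 0.07 -0.07 -0.03] w 83.1
t 8.9 pos [474.9 -24.3 235.7] yaw 118.4 tilt [-1.1e-03  1.0e-04 -1.0e+00] q7 1.395 F [ 0.4 -0.6  0.1] T [ 0.07 -0.07 -0.03] w 83.1
shift mm in tool axes [  0.3 -23.9   0.5]
```

View pics/dial10.png

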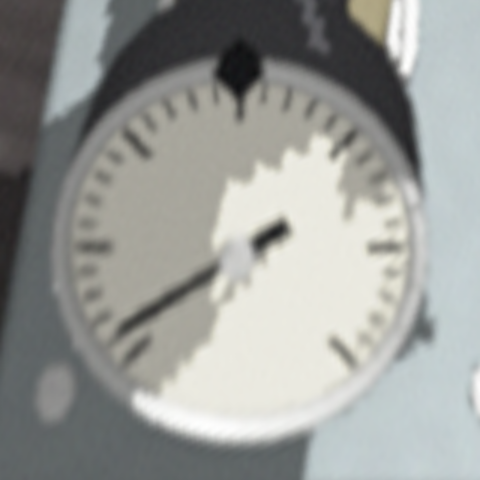

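Request:
send_rows(motion=[[[0, 0, -12, 0, 0], [0, 0.3, -24, 0.5, -8], [0, 0.3, -24, 0.5, -18], [0, 0.3, -24, 0.5, -28], [0, 0.3, -24, 0.5, -38], [0, 0.3, -24, 0.5, -48], [0, 0.3, -24, 0.5, -57], [0, 0.3, -24, 0.5, -57], [0, 0.3, -24, 0.5, -57]]])

```text
clock: 10.02
tool_pos: [0.4744, -0.0243, 0.2601]
tool_rot: [-0.029, -0.706, 0.707, 0.029]
wrist_force: [0.2, -0.1, 0.4]
gripper_width: 0.0885
```

```bash
python3 - <<'E'
from h import *
rd("11"); goto([.4744,-.0242,.2596])
looks(11)
E
```

```text
dial C [424.9 -34.9 127.3] n [-0.754 -0.15   0.639] size [59.1 59.1] 2014
needle deg cw from up, N: (np.float64(236.9), np.float64(1.33))
t 10.07 pos [474.4 -24.3 260.1] yaw 175.3 tilt [-8.e-04 -2.e-04 -1.e+00] q7 2.232 F [ 0.3  0.3 -0.5] T [ 0.13 -0.   -0.03] w 87.9
t 10.07 pos [474.4 -24.3 260.1] yaw 175.3 tilt [-8.e-04 -2.e-04 -1.e+00] q7 2.232 F [ 0.3  0.3 -0.5] T [ 0.13 -0.   -0.03] w 87.9
shift mm in tool axes [ 0.   0.5 -0.1]
```

View pics/w11.png

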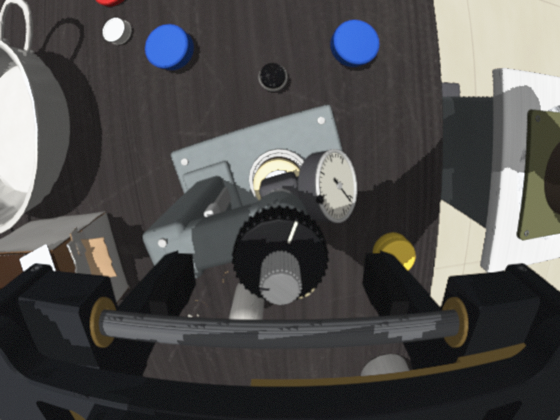

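View pics/c11.png

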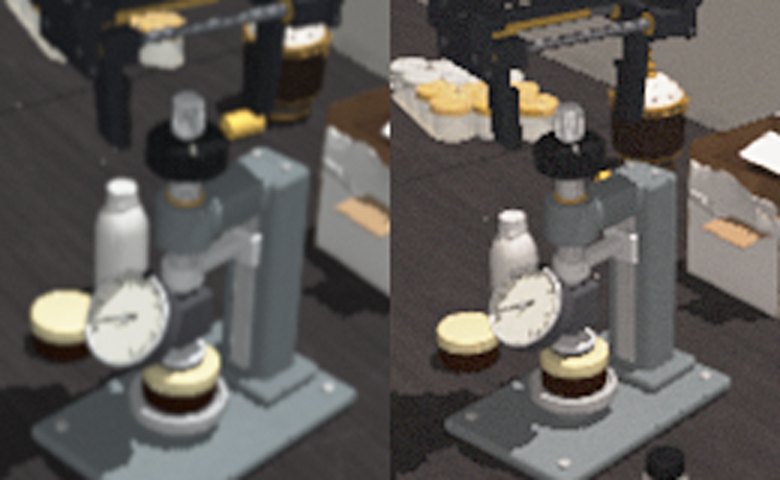

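Request:
send_rows(motion=[[[0.9, 0, 0.2, 0, 0], [0.9, 0, 0.2, 0, 0], [0.9, 0, 0.2, 0, 0], [0.9, 0, 0.2, 0, 0], [0.9, 0, 0.2, 0, 0], [0.9, 0, 0.2, 0, 0], [0.9, 0, 0.2, 0, 0]]], grip_force=20)

```text
clock: 11.05
tool_pos: [0.4743, -0.0242, 0.2597]
tool_rot: [-0.028, -0.706, 0.707, 0.029]
wrist_force: [-5.3, 0.8, 1.9]
gripper_width: 0.0199
```

```bash
python3 - <<'E'
from h import *
rd("12")
E
```

```text
dial C [425.  -35.  127.3] n [-0.755 -0.152  0.638] size [58.9 59.5] 2022
needle deg cw from up, N: (np.float64(237.6), np.float64(1.4))
t 11.1 pos [473.9 -24.2 259.7] yaw 175.4 tilt [-2.e-03 -5.e-04 -1.e+00] q7 2.232 F [-2.4 -0.1  1.5] T [ 0.08  0.31 -0.08] w 19.0
```

View pics/w12.png

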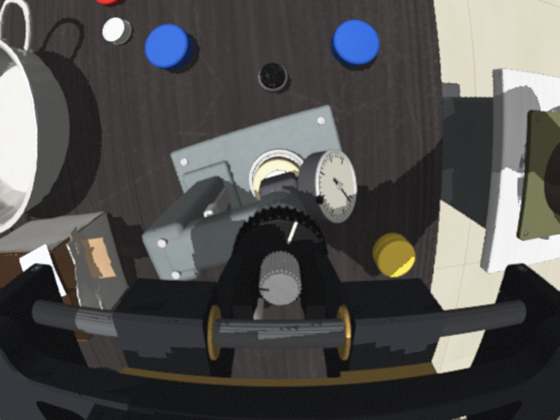

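Request:
send_rows(motion=[[[0.9, 0, 0, 0, 5], [0.9, 0, 0, 0, 12], [0.9, 0, 0, 0, 20], [0.9, 0, 0, 0, 27], [0.9, 0, 0, 0, 30], [0.9, 0, 0, 0, 30]]])

```text
clock: 11.85
tool_pos: [0.4743, -0.0244, 0.2598]
tool_rot: [-0.21, -0.675, 0.675, 0.211]
wrist_force: [1.5, -0.6, -1.6]
gripper_width: 0.0192
```

```bash
python3 - <<'E'
from h import *
rd("13")
E
```

```text
dial C [424.8 -35.  126.5] n [-0.753 -0.152  0.64 ] size [58.5 59.1] 2561
needle deg cw from up, N: (np.float64(278.7), np.float64(5.97))
t 11.9 pos [474.3 -24.3 259.8] yaw 145.4 tilt [-1.1e-03 -7.0e-04 -1.0e+00] q7 1.809 F [ 1.8 -0.6 -2. ] T [-0.02 -0.42  0.01] w 19.2
```

View pics/dial13.png

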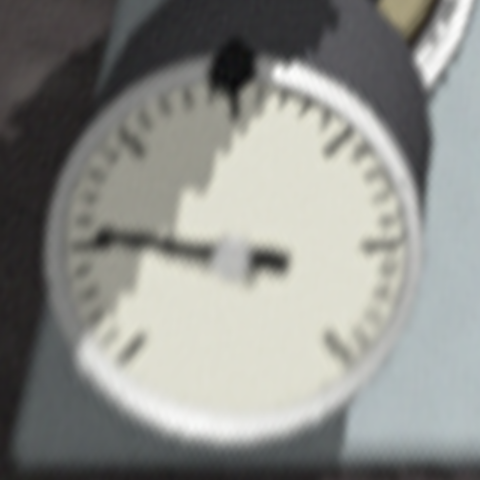

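Request:
send_rows(motion=[[[0.9, 0, 0, 0, 5], [0.9, 0, 0, 0, 13], [0.9, 0, 0, 0, 21], [0.9, 0, 0, 0, 29], [0.9, 0, 0, 0, 37], [0.9, 0, 0, 0, 43], [0.9, 0, 0, 0, 45], [0.9, 0, 0, 0, 45]]])

```text
clock: 12.9
tool_pos: [0.4747, -0.025, 0.2598]
tool_rot: [-0.453, -0.543, 0.544, 0.452]
wrist_force: [3.0, -3.5, -1.7]
gripper_width: 0.0193
```

```bash
python3 - <<'E'
from h import *
rd("14")
E
```

```text
dial C [424.5 -34.2 125.4] n [-0.754 -0.154  0.639] size [58.8 59.5] 2878
needle deg cw from up, N: (np.float64(342.1), np.float64(13.02))
t 12.95 pos [474.7 -25.  259.8] yaw 100.5 tilt [-5.0e-04 -1.4e-03 -1.0e+00] q7 1.186 F [ 2.1 -3.9 -1.9] T [-0.69 -0.67  0.04] w 19.3
```

View pics/dial14.png

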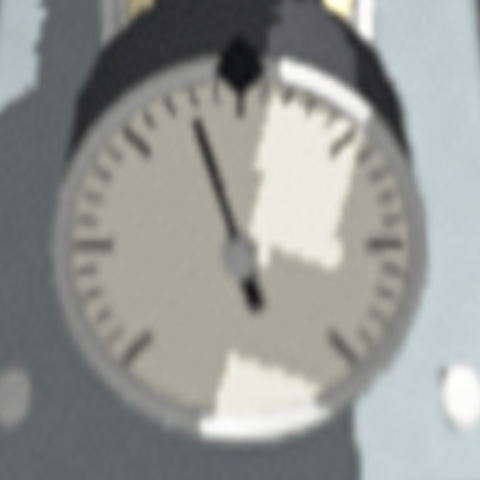

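13.0 N; 2 N more ≈ 12.7°.

Request:
send_rows(motion=[[[0.9, 0, 0, 0, 5], [0.9, 0, 0, 0, 10], [0.9, 0, 0, 0, 12.6], [0.9, 0, 0, 0, 12.6], [0.9, 0, 0, 0, 12.6]]])

```text
clock: 13.58
tool_pos: [0.4748, -0.0252, 0.2598]
tool_rot: [0.509, 0.49, -0.491, -0.509]
wrist_force: [3.8, -4.4, -1.3]
gripper_width: 0.0191
```

```bash
python3 - <<'E'
from h import *
rd("15")
E
```

```text
dial C [424.6 -33.8 125.3] n [-0.755 -0.154  0.638] size [58.9 59.2] 2870
needle deg cw from up, N: (np.float64(359.9), np.float64(14.99))
t 13.62 pos [474.8 -25.2 259.8] yaw 87.9 tilt [-4.0e-04 -1.6e-03 -1.0e+00] q7 1.013 F [ 2.3 -3.2 -1.3] T [-0.69 -0.58  0.03] w 19.2
```

View pics/dial15.png

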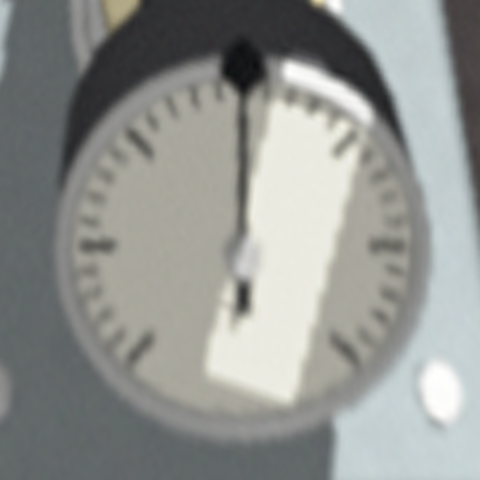

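Request:
send_rows(motion=[[[0, 0, 0, 0, 0], [0, 0, 0, 0, 0], [0, 0, 0, 0, 0], [0, 0, 0, 0, 0], [0, 0, -20, 0, 0], [0, 0, -50, 0, 0], [0, 0, -75, 0, 0], [0, 0, -75, 0, 0], [0, 0, -75, 0, 0]]])

```text
clock: 14.75
tool_pos: [0.4742, -0.0253, 0.334]
tool_rot: [0.509, 0.49, -0.492, -0.509]
wrist_force: [0.8, -0.1, -0.9]
gripper_width: 0.0884
```

```bash
python3 - <<'E'
from h import *
rd("16"); looks(16)
E
```

```text
dial C [424.3 -33.3 125.1] n [-0.752 -0.159  0.639] size [58.8 59.3] 1692
needle deg cw from up, N: (np.float64(0.3), np.float64(15.04))
t 14.8 pos [474.1 -25.3 333.7] yaw 87.9 tilt [-0.0025 -0.0017 -1.    ] q7 1.114 F [ 0.3 -0.3 -0. ] T [ 0.11 -0.07  0.  ] w 88.0
```

View pics/w16.png

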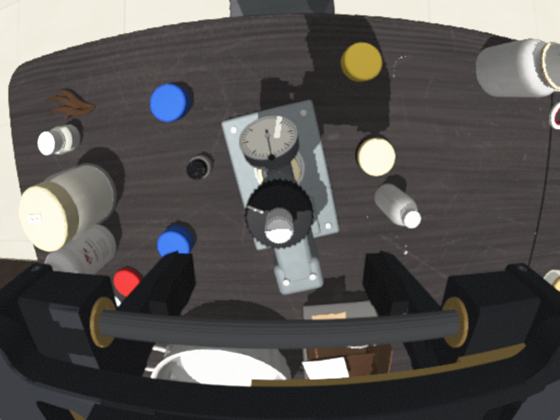

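View pics/scene16.png

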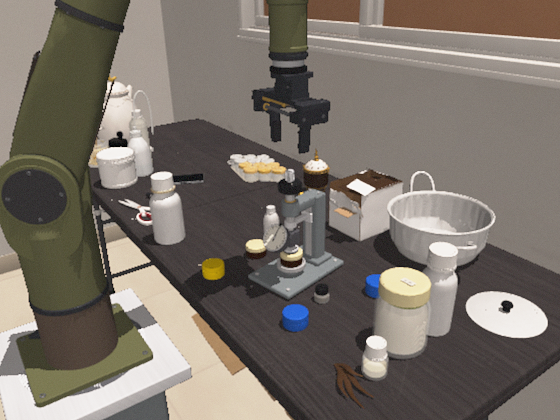

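View pics/dial16.png

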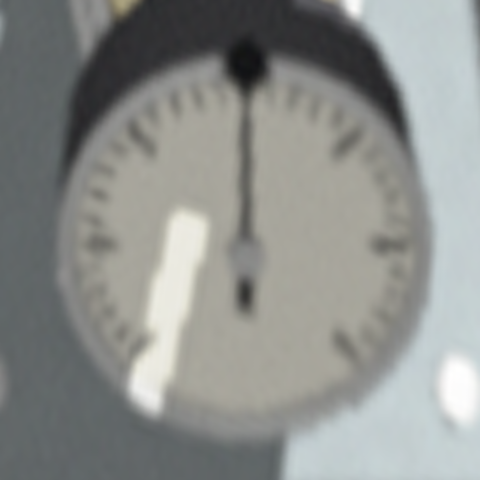

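The needle stands on the 15 N mark with the gripper clear above the press, and the bystanders are where they were. I'm handing the job in.

```bash
python3 - <<'E'
from h import *
print(robot.sign_off())
E
```

```text
the job is handed in; nothing more can be done
None
```

The jar is clamped at the 15 N mark, and I handed the job in at about 15 s with the gripper open and clear of the press.

- **Outer knob:** I turned it about 102° clockwise in two grips. The last part went in 2° steps while I read the gauge. I stopped when the needle lifted from 0 to about 1.4 N and did not turn that knob again.
- **Inner knob:** I turned it about 88° in three strokes. The gauge read about 6.0, then 13.0, then 15.0 N. No reading taken between strokes came near 20 N.
- **Last checks:** After I let go and lifted away, the needle read 15.04 N from the wrist camera, on the mark at the top of the dial. The wrist force was back near zero. In the scene picture the waiting jar, the flask, the tiny bottle and the blue and yellow look-alikes appear where they started.
- **Failed or disagreeing checks:** None failed. The camera estimate of the starting gap was about 12 mm, against about 10.6 mm found by touch; that is within its error, and I relied on the touch.

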